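# Seat a pipe in the jig and snap the toggle clamp shut

## Task

Push the white pipe along its V-blocks with the fingertips until its far end is home against the steel end stop, then push the toggle clamp's red handle over towards the robot and down until it snaps past centre and the rubber foot holds the pipe. Keep the pipe down in its V-blocks, never lifting it, and leave the other things on the bench where they are.

Things in the scene. Friction and masses are not known exactly. Their poses are not given: they have to be found in the camera images.
- jig: pipe jig fixed to the bench: aluminium plate, x -65 to 125, y -120 to 135 mm from its origin, 12 mm thick. Origin on the table; x away from the robot, y along the pipe towards the end stop, z up. Two black V-blocks (y -105 to -65 and 25 to 65, top 38 mm high) carry the pipe on the line x 75, z 38 mm. Toggle clamp between them in the plane y -20: base x -60 to 34, up to 70 mm high
- pipe: white composite pipe, 32 mm across, 280 mm long, about 0.12 kg, loose in the V-blocks, axis 38 mm above the table; origin at its centre, y along the pipe towards the end stop (it may turn about its own axis). It starts 30 to 60 mm short of the stop
- pipe_near (a point): centre of the pipe's end face that lies away from the stop (the end to push); it overhangs the jig plate, with bare table below
- pipe_far (a point): centre of the pipe's end face that must meet the end stop
- stop_face (a point): point on the end stop's face where the pipe's axis meets it: x 75, y 115, z 38 mm in the jig's frame. The stop is a steel plate 64 mm wide, its top 68 mm above the table, facing the jig's -y
- handle_end (a point): centre of the free end of the clamp's red handle. Open: in the jig's frame at x -11, y -20, z 180 mm, the handle standing upright. Closed: at x -116, y -20, z 75, the handle pointing to the jig's -x (towards the robot), 4 degrees above level. Half way (handle at 46 degrees) it is at x -80, z 161
- handle_pivot (a point): pivot pin of the handle, 125 mm from handle_end along the straight handle; in the jig's frame it moves from x -11, z 55 (open) to x 9, z 66 (closed), y -20. The red grip is the last 80 mm before handle_end, 18 mm wide (y) and 14 mm thick
- handle (a joint): angle of the handle against the clamp's bar, rad: 0 open (as at the start), 2.49 closed. Grows as the handle is pushed towards the robot and down; the bar comes down with it. A spring strut holds it open and resists with up to about 9 N at the grip until about 2.05 (handle 20 degrees above its closed place); past that centre it snaps by itself to 2.49 and stays
- foot: black rubber foot, 18 mm across, under the tip of the clamp's steel bar; origin at the centre of its underside. Open, the bar stands up steeply, its top about 130 mm above the table, clear of the pipe. Closed, the bar is level 72 mm above the table and the foot presses the pipe's top at the jig's x 75, y -20 with about 9 N
- elbow: brass 90-degree elbow fitting lying flat, two stubs about 46 mm long, 34 mm high; origin on the table under its corner. A bystander
- coupling: brass straight coupling standing upright, 40 mm across, 52 mm high; origin at the centre of its underside. A bystander
- calibrator: blue hand pipe calibrator standing on its round head, 52 mm across, 95 mm high; origin at the centre of its underside. A bystander
- spray_bottle: white bottle with red cap, 54 mm across, 150 mm high; origin at the centre of its underside. A bystander
- tape_roll: blue roll of tape lying flat, 70 mm across, 24 mm high; origin at the centre of its underside. A bystander
- small_carton: white carton with red bands, 90 x 70 x 60 mm high; origin at the centre of its underside. A bystander
- tape_measure: yellow tape measure, 68 x 36 x 64 mm high; origin at the centre of its underside. A bystander

How it is judged:
By the outcome, as a careful person would: the job done as asked, in the order asked, and still so for the second after the job is handed in, with the robot touching nothing.
It also fails if it takes over 54 s, if anything falls off the work surface, if the arm or the gripper's body presses on something with over 40 N, if the wrist force passes 120 N, or if a joint passes its speed limit or range.

## Robot

A 7-joint arm with a two-finger parallel gripper is mounted at the origin on the work surface. World frame = base frame: x ahead of the robot, y to its left, z up, the work surface at z = 0. Lengths are in m, angles in rad, forces in N, time in s.
With the tool pointing down it reaches from about 0.425 to 0.95 m from the base axis. Payload 4.7 kg.
Tool frame: the origin (TCP) lies on the centre line of the jaws, within the pads' length; the fingertips stand robot.nose_length ahead of it and the grasp point (between the pads) lies 8 mm behind it (robot.nose_length is the distance from the TCP to the fingertips, in m); z points along the fingers, y is the line along which they close (so a half turn about z gives the same grasp; the last joint's range is limited). The gripper opens to 85 mm and grips with 20 to 120 N. Pads are 22 mm wide; open, the fingers measure 114 mm over their backs; the gripper's body (76 mm by 85 mm) begins 54 mm behind the grasp point. The pads swing forward as they close: fully open they stand 13 mm farther back than shut.
Start: joints at [-1.309, 0.469, -0.049, 1.532, 0.024, 1.141, -0.082], TCP at [0.193, 0.647, 0.242] pointing down, gripper open.
Joint ranges: [-2.59, 2.59], [-0.33, 1.99], [-1.39, 1.29], [0.1, 2.45], [-1.04, 4.18], [0.21, 1.99], [-2.66, 2.66]. Speed limits (rad/s): [2.57, 2.57, 3.14, 3.14, 3.14, 3.14, 3.14].

## Interface

Orientations are given as [roll, pitch, yaw] about the fixed x, y, z axes, in that order (R = Rz(yaw) Ry(pitch) Rx(roll)).
In Python, from plant import robot gives the robot as it stands. Calls block until the motion is done:
- robot.goto(position, orientation): joint-space move of the TCP to a pose.
- robot.move_straight(position, vel=0.15, attitude=None, contact_N=None): straight line of the TCP; attitude=None keeps the orientation; vel is the mean speed in m/s. With contact_N (N) it stops when the force on the tool has changed by that much, and returns True; else False.
- robot.move_joints(angles): joint-space move.
- robot.grip(opening, strength=None): opening from 0.0 (shut) to 1.0 (fully open); strength is the grip in N (None keeps the last); returns when the fingers have stopped.
- robot.sleep(seconds).
- robot.inverse_kinematics(position, orientation): joint angles nearest the present ones, or None.
- robot.sense(): the state.
- robot.grab_frame(name): name is "scene" or "top"; returns a dict with "image" (480x640x3 uint8, red, green, blue), "range_z" (480x640 float32, m along the optical axis (not along the pixel's ray), 0 where there is no reading), "fx", "fy", "cx", "cy" (pixels), "R" (3x3) and "t" (3): a world point X has camera coordinates R X + t. Camera axes: x right, y down, z forward; pixel columns grow to the right and rows downward; lengths in m; the calibration is good to about 2 mm. A picture is of the moment at which its call begins.
A pose or a line that the arm cannot do raises robot.IKError and nothing moves.
- robot.close_job(): hands the job in; it is judged then, once.
The state is a dict: "t": time; "joint_pos": joint angles; "joint_velocities": joint speeds; "effort": joint torques, N m; "tcp_pos": TCP position; "tcp_rot": TCP orientation; "wrist_force": force on the tool from outside, world axes, zero at the start; "torque": the same for the moment, N m; "opening": opening from 0.0 (shut) to 1.0 (fully open); "gripper_force": force on a finger pad.
Only numpy, scipy, OpenCV 4.12 (cv2) and the standard library are available. Lean on these libraries where they do the work, as an engineer would, in place of code of your own. Each camera call takes 0.05 s, during which the arm holds its last target. There are 200 camera calls.

## Working session

There is one attempt and no reset: what is moved stays moved. The work goes in short steps, each a Python script; the robot and the scene stay as the last script left them, time stands still between calls to the robot, and variables do not carry over. Pictures are saved under pics/ and viewed, at most 10 in all, crops included, and the job is handed in when it is done.

```bash
mkdir -p pics; ls; python3 - <<'E'
from plant import robot
import cv2,numpy as np
print(robot.nose_length, robot.sense()['t'])
for n in("scene","top"):
    f=robot.grab_frame(n); np.savez(f"pics/{n}0.npz",**f)
    cv2.imwrite(f"pics/{n}0.png",f["image"][:,:,::-1])
    print(n,f["fx"],f["cx"],f["cy"],-f["R"].T@f["t"],f["R"].round(3).tolist())
E
```

```text
pics
0.011 0.0
scene 450.9699414225293 320.0932418121079 235.98247693514026 [ 1.11121179 -0.32108407  0.81771782] [[0.467, 0.884, 0.002], [0.64, -0.336, -0.691], [-0.61, 0.324, -0.723]]
top 527.7979177927714 324.49931385361464 246.15411861944884 [ 0.22115304 -0.00245089  1.51504249] [[-0.011, -1.0, 0.003], [-0.976, 0.01, -0.22], [0.22, -0.006, -0.976]]
```

View pics/scene0.png

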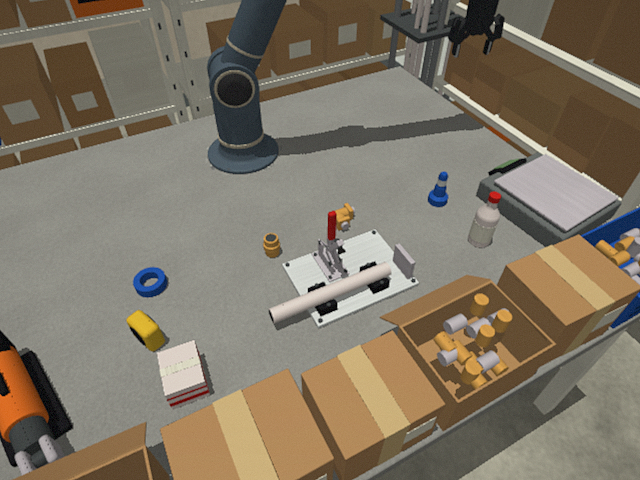

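View pics/top0.png

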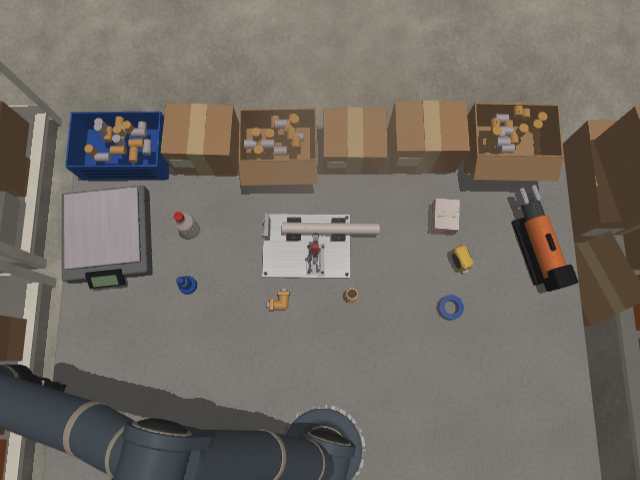

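The top view shows the jig plate at about (263–351, 213–278). The pipe's near end is at (379,229), the stop at (267,228), the red handle at (316,248), the coupling at (351,295) and the elbow at (280,300). In the scene view, the pipe's near end is at (275,315) and the handle end at (332,213).

```bash
cat > h.py <<'E'
import numpy as np, cv2
def load(p): return dict(np.load(p))
def cloud(f):
    v,u=np.mgrid[0:480,0:640]; z=f["range_z"]
    P=np.stack([(u-f["cx"])/f["fx"]*z,(v-f["cy"])/f["fy"]*z,z],-1)
    X=(P-f["t"])@f["R"]; X[z<=0]=np.nan; return X
def ray(f,u,v,h):
    d=f["R"].T@np.array([(u-f["cx"])/f["fx"],(v-f["cy"])/f["fy"],1]); c=-f["R"].T@f["t"]
    return c+d*(h-c[2])/d[2]
E
python3 - <<'E'
from h import *
for n in("top","scene"):
    f=load(f"pics/{n}0.npz"); X=cloud(f); im=f["image"].astype(int)
    box=(np.zeros((480,640),bool)); 
    if n=="top": box[205:285,255:390]=1
    else: box[195:335,262:425]=1
    z=X[...,2]
    mx=im.max(-1); sat=mx-im.min(-1)
    pl=box&(abs(z-.012)<.006)&(mx>150)&(sat<40)
    c=cv2.minAreaRect(X[pl][:,:2].astype(np.float32)); print(n,"plate",c,cv2.boxPoints(c).round(3).tolist())
    red=box&(im[...,0]>120)&(im[...,1]<70)&(im[...,2]<70)&(z>.05)
    R=X[red]; print("red",red.sum(),R.mean(0).round(4),R.min(0).round(3),R.max(0).round(3), "top",R[R[:,2]>R[:,2].max()-.01].mean(0).round(4))
    pp=box&(z>.03)&(z<.06)&(mx>140)&(sat<40)
    m=cv2.morphologyEx(pp.astype(np.uint8),cv2.MORPH_OPEN,np.ones((4,4)))
    k,l,s,_=cv2.connectedComponentsWithStats(m); i=1+s[1:,4].argmax(); print("pipe blob",s[i])
    Q=X[(l==i)]; Q=Q[~np.isnan(Q[:,0])]; vx,vy,x0,y0=cv2.fitLine(Q[:,:2].astype(np.float32),cv2.DIST_HUBER,0,.01,.01).ravel()
    t=(Q[:,:2]-[x0,y0])@[vx,vy]; print("dir",vx,vy,np.array([x0,y0])+np.outer([t.min(),t.max()],[vx,vy]), t.ptp() if hasattr(t,'ptp') else np.ptp(t), "ztop",np.percentile(Q[:,2],95))
E
```

```text
top plate ((0.5642242431640625, 0.04268012195825577), (0.2516546845436096, 0.1915953904390335), 88.79715728759766) [[0.4659999907016754, -0.08100000023841858], [0.6570000052452087, -0.08500000089406967], [0.6629999876022339, 0.16599999368190765], [0.47099998593330383, 0.17000000178813934]]
red 27 [0.5231 0.0154 0.1779] [0.517 0.009 0.171] [0.53  0.022 0.183] top [0.5227 0.0154 0.1785]
pipe blob [283 224  98  10 823]
dir 0.018402329 0.99983066 [[ 0.60063753 -0.17707672]
 [ 0.60587788  0.10764106]] 0.28476599652935575 ztop 0.05660474098735439
scene plate ((0.5655418038368225, 0.045046448707580566), (0.25583499670028687, 0.19267135858535767), 89.07633209228516) [[0.46700000762939453, -0.08100000023841858], [0.6600000262260437, -0.08399999886751175], [0.6639999747276306, 0.17100000381469727], [0.47099998593330383, 0.17499999701976776]]
red 35 [0.5279 0.015  0.1795] [0.521 0.009 0.175] [0.532 0.022 0.183] top [0.5279 0.015  0.1795]
pipe blob [ 271  263  121   58 1667]
dir 0.022637893 0.99974376 [[ 0.61462216 -0.16555008]
 [ 0.62143213  0.13519461]] 0.300821765113592 ztop 0.05630847457415284
```

```bash
cat >> h.py <<'E'
O=np.array([.535,.036]); yaw=-.02; c,s=np.cos(yaw),np.sin(yaw)
def W(x,y,z): return [O[0]+c*x-s*y, O[1]+s*x+c*y, z]   # jig -> world, m
DOWN=[np.pi,0,yaw]
px=np.polyfit([90,46,4],[-.011,.0068,.0087],2); pz=np.polyfit([90,46,4],[.055,.0711,.0663],2)
def hpath(phi,L=.100,off=.007,hw=.011,tip=.011):  # TCP for tip corner on the handle's upper face
    a=np.radians(phi)
    x=np.polyval(px,phi)+L*np.cos(a)*-1+off*np.sin(a); z=np.polyval(pz,phi)+L*np.sin(a)+off*np.cos(a)
    return W(x+hw,-.020,z+tip)
E
python3 - <<'E'
from h import *
from plant import robot
for p in [W(.075,-.26,.25),W(.075,-.26,.024),W(.075,-.17,.024)]+[hpath(a) for a in(90,60,45,30,20,12)]:
    q=robot.inverse_kinematics(p,DOWN); print(np.round(p,3),None if q is None else np.round(q,2))
robot.grip(0.0,40)
robot.goto([.45,.45,.32],DOWN); robot.goto(W(.075,-.265,.28),DOWN)
robot.move_straight(W(.075,-.265,.024),vel=.15)
f=robot.grab_frame("scene"); np.savez("pics/s1.npz",**f)
cv2.imwrite("pics/s1.png",cv2.resize(f["image"][180:380,200:460,::-1],None,fx=3,fy=3))
s_=robot.sense();print(s_['t'],s_['tcp_pos'],s_['wrist_force'])
E
```

```text
[ 0.605 -0.225  0.25 ] [-0.37  0.58  1.01  1.64 -0.52  1.21 -0.84]
[ 0.605 -0.225  0.024] [-0.24  0.82  0.81  1.81 -0.77  0.86 -0.65]
[ 0.607 -0.135  0.024] [-0.23  0.7   0.54  1.86 -0.52  0.73 -0.99]
[0.542 0.016 0.166] [-0.76  0.44  0.86  1.97 -0.42  0.92 -1.28]
[0.505 0.017 0.169] [-0.82  0.37  0.89  2.05 -0.37  0.89 -1.32]
[0.487 0.017 0.158] [-0.85  0.36  0.9   2.1  -0.38  0.85 -1.31]
[0.472 0.017 0.139] [-0.86  0.38  0.92  2.15 -0.42  0.8  -1.27]
[0.464 0.017 0.122] [-0.87  0.4   0.92  2.18 -0.47  0.77 -1.23]
[0.459 0.018 0.107] [-0.87  0.43  0.94  2.2  -0.52  0.74 -1.17]
7.1167 [ 0.60517347 -0.23062647  0.02478257] [ 0.19668738  0.43233371 -0.25042806]
```

View pics/s1.png

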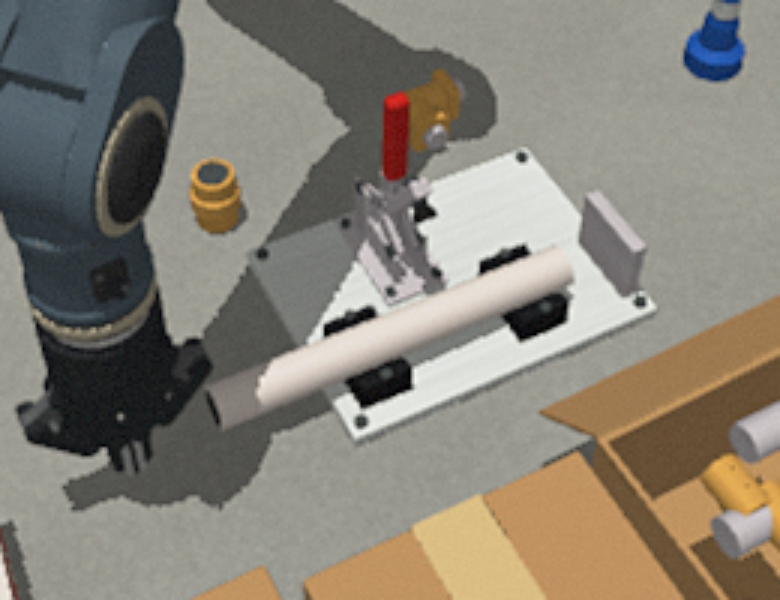

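The shut fingers stand in front of the pipe's near end, at crop (125,460) against (215,412). The gripper's knuckles stick out towards the pipe, so I'll turn the tool a quarter turn before pushing.

```bash
python3 - <<'E'
from h import *
from plant import robot
robot.move_straight(W(.075,-.265,.06),vel=.15)
best=None
for k in(1,-1):
    o=[np.pi,0,yaw+k*np.pi/2]; q=robot.inverse_kinematics(W(.075,-.265,.06),o)
    if q is not None:
        d=np.abs(np.array(q)-robot.sense()['joint_pos']).max(); print(k,np.round(q,2),d)
        if best is None or d<best[0]: best=(d,o)
robot.goto(W(.075,-.265,.06),best[1])
robot.move_straight(W(.075,-.265,.024),vel=.1)
robot.move_straight(W(.075,-.228,.024),vel=.1)
hit=robot.move_straight(W(.075,-.158,.024),vel=.035,contact_N=8)
s_=robot.sense(); d=np.array(s_['tcp_pos'])[:2]-O
print(hit,s_['t'],"local y",-s*d[0]+c*d[1],s_['wrist_force'])
f=robot.grab_frame("scene"); np.savez("pics/s2.npz",**f)
cv2.imwrite("pics/s2.png",cv2.resize(f["image"][180:380,200:460,::-1],None,fx=3,fy=3))
E
```

```text
1 [ 0.08  0.63  0.31  1.77 -0.26  0.78  0.5 ] 1.2749243202416956
-1 [-0.37  0.91  1.08  1.79 -0.94  1.05 -2.09] 1.3119247933453773
True 11.05 local y -0.17844849311621788 [-0.16558135 -1.18372848 -0.17212856]
```

View pics/s2.png

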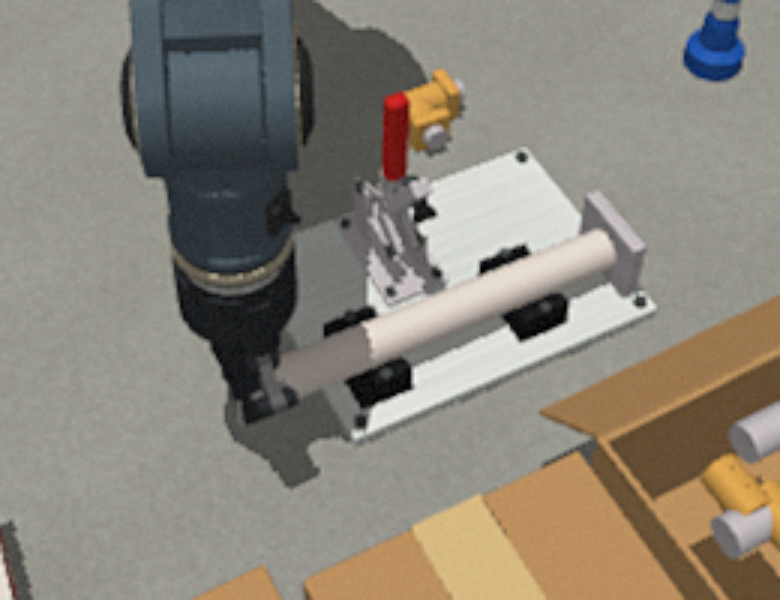

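The far end at crop (612,250) appears to meet the stop. I'll press a little more firmly to confirm, then move above the handle.

```bash
python3 - <<'E'
from h import *
from plant import robot
o=[np.pi,0,yaw+np.pi/2]
def ly():
    s_=robot.sense(); d=np.array(s_['tcp_pos'])[:2]-O; return round(-s*d[0]+c*d[1],4),np.round(s_['wrist_force'],1),round(s_['t'],2)
hit=robot.move_straight(W(.075,-.162,.024),vel=.02,contact_N=14); print(hit,ly())
robot.move_straight(W(.075,-.23,.024),vel=.1)
robot.move_straight(W(.075,-.23,.27),vel=.2)
robot.goto(W(.035,-.02,.27),DOWN)
p=hpath(90); p[0]+=.014
robot.move_straight([p[0],p[1],p[2]+.03],vel=.15)
f=robot.grab_frame("scene"); np.savez("pics/s3.npz",**f)
cv2.imwrite("pics/s3.png",cv2.resize(f["image"][130:330,240:440,::-1],None,fx=3,fy=3)); print(p,ly())
E
```

```text
True (np.float64(-0.1787), array([-0.8, -1.4,  0.3]), 11.57)
[np.float64(0.5555986267127995), np.float64(0.015864009199815114), np.float64(0.16599999999999993)] (np.float64(-0.02), array([-0.3,  0. , -0.8]), 15.93)
```

View pics/s3.png

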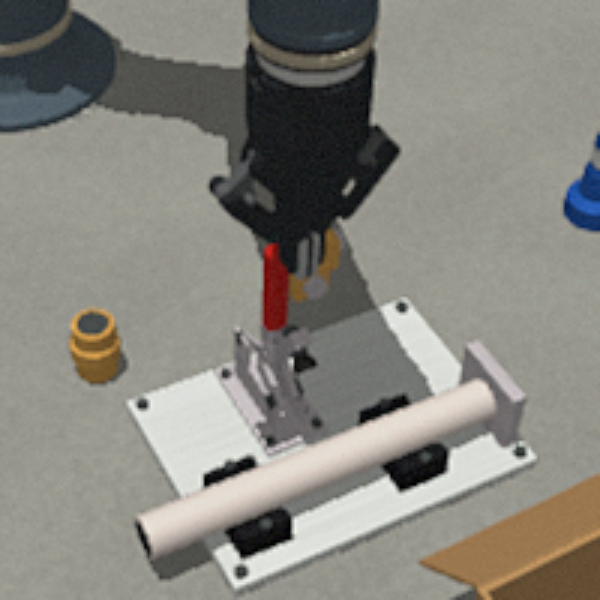

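The view shows the fingertips at (300,270), just on the far side of the handle top at (272,250), and the pipe against the stop at (490,395). Next I'll lower the fingers and push the handle along its arc.

```bash
python3 - <<'E'
from h import *
from plant import robot
p=hpath(90); p[0]+=.014
print(robot.move_straight(p,vel=.1,contact_N=8))
for a in (88,78,68,58,48,39,31,24,18,13):
    robot.move_straight(hpath(a),vel=.06)
    s_=robot.sense(); print(a,np.round(s_['tcp_pos'],3),np.round(s_['wrist_force'],1),round(s_['t'],2))
f=robot.grab_frame("scene"); np.savez("pics/s4.npz",**f)
cv2.imwrite("pics/s4.png",cv2.resize(f["image"][130:330,240:440,::-1],None,fx=3,fy=3))
E
```

```text
False
88 [0.54  0.016 0.168] [ 3.9 -1.   0.1] 16.8
78 [0.528 0.016 0.172] [ 4.1 -1.2 -1.6] 17.17
68 [0.516 0.016 0.172] [ 6.8 -0.8 -3. ] 17.52
58 [0.505 0.017 0.17 ] [ 5.6 -0.6  5.6] 17.89
48 [0.493 0.017 0.163] [ 5.3 -0.6  9.4] 18.27
39 [0.483 0.017 0.152] [ 5.7 -1.   5.7] 18.66
31 [0.474 0.017 0.141] [5.6 0.4 3.1] 19.03
24 [0.465 0.017 0.128] [-0.4  1.  -0.2] 19.39
18 [0.462 0.017 0.118] [-0.4 -0.  -0.4] 19.73
13 [0.459 0.017 0.109] [-0.4  0.6  0.2] 20.05
```

View pics/s4.png

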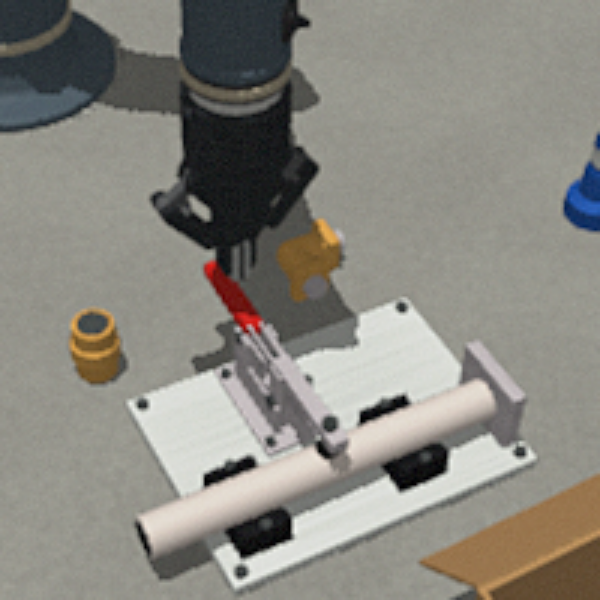

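The handle lies down towards the robot, from (210,268) to (255,325), and the foot is on the pipe at (335,455). I'll retreat and check the result.

```bash
python3 - <<'E'
from h import *
from plant import robot
p=robot.sense()['tcp_pos']; robot.move_straight([p[0],p[1],.30],vel=.2)
robot.goto([.42,.42,.33],DOWN)
f=robot.grab_frame("scene"); np.savez("pics/s5.npz",**f); X=cloud(f); im=f["image"].astype(int)
red=(im[...,0]>120)&(im[...,1]<70)&(im[...,2]<70); red[:195]=0;red[330:]=0;red[:,:262]=0;red[:,425:]=0
R=X[red]; print("red",R.min(0).round(3),R.max(0).round(3),robot.sense()['t'],robot.sense()['wrist_force'])
cv2.imwrite("pics/s5.png",cv2.resize(f["image"][180:330,260:430,::-1],None,fx=4,fy=4,interpolation=cv2.INTER_CUBIC))
E
```

```text
red [0.42  0.01  0.001] [0.502 0.04  0.084] 22.75 [ 0.30258189  0.20691845 -0.23388151]
```

View pics/s5.png

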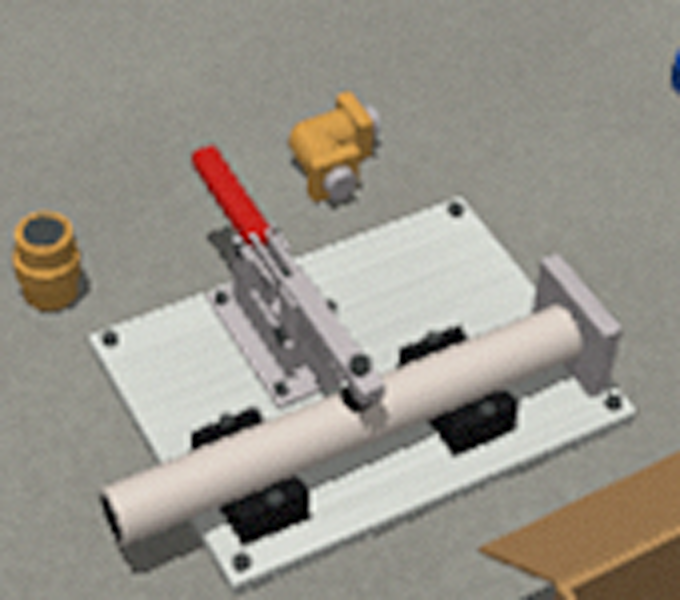

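The handle is closed, with its end at x 0.42 and z about 0.08. The foot is on the pipe, the far end meets the stop, and the coupling and elbow in view haven't moved.

```bash
python3 -c "
from plant import robot
print(robot.close_job())"
```

```text
the job is handed in; nothing more can be done
None
```

The job is handed in at about 23 s of robot time: the pipe is home against the end stop (a second push triggered the 14 N contact limit with no further travel), and the toggle clamp is snapped shut with its foot on the pipe.

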